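# Unload the tacked bar from a latched shuttle fixture

## Task

Unload the steel bar from the shuttle fixture: take the centre punch (the slender knurled one) from the tool block and, holding the recessed release button in the shuttle's block pressed down with its tip, push the shuttle fully out from under the hood. Then put the punch back upright in the tool block and lay the bar flat across both rails of the cooling rest. Leave the drift and the chisel standing in the tool block and let go of everything.

Things in the scene. Friction and masses are not known exactly. Their poses are not given: they have to be found in the camera images.
- fixture: Fixed shuttle fixture: dark steel base 214 x 170 x 10 mm with guide rails and a grey hood (top z 54 mm, local x +35 to +100 mm, y +-78 mm) over its rear end. Origin on the work surface, z up; the shuttle slides out towards local -x. A catch plate 45 mm high stands at local y +74 mm, with two lugs reaching inward to y +44 mm.
- shuttle (a joint): Shuttle travel along the fixture's local -x, m: 0 = home, 0.080 = fully out; 2 N of friction. A catch locks it at home and again at 0.041: hold the button down from home until past 0.055. Aluminium deck (top z 20 mm) carrying the bar between four 7 mm high pins (at bar-local x +-18, y +-45 mm), with a steel block 40 x 60 mm (local x, y), top z 50 mm, round the recess.
- release_button (a joint): Press of the release button, m: 0 = up, 0.0065 = fully down; the catch is free from 0.0045 on. Spring: 2 N at the start, about 5 N fully down.
- button_top (a point): Centre of the top face of the release button (11 mm round, dark), 12 mm below the mouth of its recess while up; moves with the button and the shuttle. Its axes are the fixture's.
- recess_mouth (a point): Centre of the mouth of the round recess, 12.5 mm in diameter with a small chamfer, on top of the shuttle's block; moves with the shuttle. To push the shuttle, the punch tip bears on the recess wall. Its axes are the fixture's.
- punch_centre (a point): Centre of the centre punch: slender knurled steel rod 116 mm long, standing tip down in one of the holes of the tool block. Body 12 mm thick from 28 mm below to 46 mm above this point, a 10 mm head above, and the lowest 30 mm a tip of at most 8 mm. Local y points from tip to head.
- punch_tip (a point): The punch's tip, 58 mm from its centre along local -y.
- tool_block: Fixed dark steel block 150 x 50 x 50 mm (local x, y, z), origin at the centre of its underside. Three holes of 15 mm diameter with chamfered mouths, 44 mm deep (floor at z 6 mm), at local x -45, 0 and +45 mm, y 0; each holds one tool.
- drift_centre (a point): A point 75 mm above the lower end, at mid-length, of the drift: a plain straight 13.4 mm round steel rod 150 mm long, standing in the tool block (too thick for the recess).
- chisel_centre (a point): A point 64 mm above the lower end, at mid-length, of the chisel: a 13.2 mm dark steel shank 128 mm long with a 22 mm wide head on top, standing in the tool block (too thick for the recess).
- bar_centre (a point): Centre of the steel bar on the shuttle: 30 mm wide (local x), 120 mm long (local y), 10 mm thick with a 4 mm high narrow weld bead on top; this point is 5 mm above its underside. 0.2 to 0.4 kg. Graspable across its width at mid-length once it is clear of the hood.
- cooling_rest: Fixed cooling rest: base 96 x 100 mm, origin at the centre of its underside, with two upright rails along local x at local y -38 and +38 mm, 8 mm wide, top at z 30 mm, with upturned ends (z 36 mm) at local x +-45 mm (84 mm clear between them). The bar lies on the rails with its length along the rest's local y, its underside at z 30 mm.
Mind the look-alikes: they are no part of the job. Leave any blue or yellow look-alike of the cooling_rest alone.

How it is judged:
On the way, in this order (a step that is already met when the one before it is completed fails the run):
1. the punch tip holds the release button down with the shuttle at home (value of joint release_button above 0.004 m and distance between punch_tip and button_top below 0.008 m and value of joint shuttle below 0.01 m), for 0.1 s.
2. the shuttle is moving out with the button still held down by the punch (value of joint release_button above 0.004 m and distance between punch_tip and button_top below 0.008 m and value of joint shuttle above 0.03 m).
3. the shuttle is fully out (value of joint shuttle above 0.072 m), for 0.2 s.
At the end, for the whole second after the job is handed in: Shuttle out at least 72 of 80 mm; punch, drift and chisel standing down in the tool block's holes (punch within 0.2 rad of upright); bar flat across both rails of the rest, centred within 30 mm along the rails and 18 mm across them, within 0.3 rad of square to them (value of joint shuttle above 0.072 m and x of punch_tip in the frame of tool_block between -0.065 and 0.065 m and y of punch_tip in the frame of tool_block between -0.02 and 0.02 m and z of punch_tip in the frame of tool_block below 0.02 m and angle between punch_centre's own y axis and vertical below 0.2 rad and x of drift_centre in the frame of tool_block between -0.065 and 0.065 m and y of drift_centre in the frame of tool_block between -0.02 and 0.02 m and z of drift_centre in the frame of tool_block below 0.1 m and x of chisel_centre in the frame of tool_block between -0.065 and 0.065 m and y of chisel_centre in the frame of tool_block between -0.02 and 0.02 m and z of chisel_centre in the frame of tool_block below 0.09 m and x of bar_centre in the frame of cooling_rest between -0.03 and 0.03 m and y of bar_centre in the frame of cooling_rest between -0.018 and 0.018 m and z of bar_centre in the frame of cooling_rest between 0.031 and 0.039 m and angle between the y axis of bar_centre and the y axis of cooling_rest, either way round below 0.3 rad and angle between bar_centre's own z axis and vertical below 0.08 rad); the robot touches nothing.
It fails at once if the drift or the chisel is pulled out of the tool block (z of drift_centre in the frame of tool_block above 0.12 m or z of chisel_centre in the frame of tool_block above 0.11 m).
It also fails if it takes over 72 s, if anything falls off the work surface, if the arm or the gripper's body presses on something with over 40 N, if the wrist force passes 120 N, or if a joint passes its speed limit or range.

## Robot

A 7-joint arm with a two-finger parallel gripper is mounted at the origin on a cart in front of the work surface, level with it; the furniture and walls round the work are solid. World frame = base frame: x ahead of the robot, y to its left, z up, the work surface at z = 0. Lengths are in m, angles in rad, forces in N, time in s.
With the tool pointing down it reaches from about 0.35 to 0.775 m from the base axis. Payload 3.1 kg.
Tool frame: the origin (TCP) lies between the finger pads; the fingertips stand 17 mm ahead of it and the grasp point (between the pads) lies 2 mm behind it; z points along the fingers, y is the line along which they close (so a half turn about z gives the same grasp; the last joint's range is limited). The gripper opens to 85 mm and grips with 20 to 120 N. Pads are 22 mm wide; open, the fingers measure 114 mm over their backs; the gripper's body (76 mm by 85 mm) begins 54 mm behind the grasp point. The pads swing forward as they close: fully open they stand 13 mm farther back than shut.
Start: joints at [-1.379, 0.311, 0.014, 1.512, -0.004, 1.319, -0.027], TCP at [0.127, 0.535, 0.248] pointing down, gripper open.
Joint ranges: [-2.7, 2.7], [-0.3, 1.91], [-1.27, 1.3], [0.12, 2.57], [-1.44, 4.58], [0.2, 2.03], [-3.05, 3.05]. Speed limits (rad/s): [2.79, 2.79, 3.14, 3.14, 3.14, 3.14, 3.14].

## Interface

Orientations are given as a unit quaternion [x, y, z, w].
In Python, from workcell import state, get_image, close_job, find_in, place_of gives the robot as it stands.
- The arm moves only by the shell command python3 -m crank 'ROWS' [FORCE]. ROWS is JSON, a list of rows, each a list of 7 numbers: the finger opening in m, from 0 to 0.0854, then the shift along the tool's x, y, z in m, then the turn, a rotation vector about the tool's x, y, z in rad. In form: [[claw, x, y, z, wx, wy, wz], ...]. A call has 1 to 12 rows; each row shifts and turns the commanded pose from where the row before left it, along the tool's axes as they then stand; what a row does not reach is not made up. A row lasts 1/8 s, in which the tool goes at most 62.5 mm and 10.7 degrees, less where a joint would pass 70% of its speed; a pose out of reach is approached as far as the arm can. A call is refused whole if a number of a shift passes 0.0625 or a number of a turn 0.188, either way. A call with a gripper value outside its range is refused whole. The fingers move at their own pace and stop on an object; FORCE is the grip in N (left out, the last holds). Time passes only in rows, so rows that do not move let the fingers close. It gives the time, the measured TCP pose, the force, the opening and the grip force at its end, in the units of the state.
- state(): the state, without advancing time (a new reading comes with each control period).
- get_image(name): name is "scene" or "top" or "wrist"; returns a dict with "img" (400x640x3 uint8, red, green, blue), "fx", "fy", "cx", "cy" (pixels), "origin" and "rotation" of the camera in the world. Camera axes: x right, y up, looking along -z (the intrinsics and any distortion apply to the point x, -y, -z); pixel columns grow to the right and rows downward; lengths in m; the calibration is good to about 2 mm. A picture is of the moment at which its call begins. There is no depth.
- close_job(): hands the job in; it is judged then, once.
Trained networks look in the newest picture that a camera, given by its name, has taken for a name from the list of things; names that differ only in an ending like _2 or _b are one class to them, and where a whole thing is asked for, a point or a joint stands for the part that bears it (a point fixed in the world has none). Each returns a list of dicts, best first, with "score" (0 to 1); they miss things now and then, are a little off and sometimes report something else, mostly with a low value. They report only what shows in the picture. A call takes as long as a camera call. They do not tell look-alikes from the thing itself.
- find_in(camera, target): "location" ([x, y, z] in m, in world coordinates, good to about 4 mm: the middle of the surface that is visible of it).
- place_of(camera, target): "location" ([x, y, z] in m, in world coordinates, good to about 4 mm: a listed point, or the origin of a listed thing).
The state is a dict: "time_s": time; "q": joint angles; "dq": joint speeds; "effort": joint torques, N m; "ee_pos": TCP position; "tcp_rot": TCP orientation; "ft_force": force on the tool from outside, world axes, zero at the start; "ft_torque": the same for the moment, N m; "finger_gap": finger opening in m; "grasp_force": force on a finger pad.
Only numpy, scipy, OpenCV 4.12 (cv2) and the standard library are available. Lean on these libraries where they do the work, as an engineer would, in place of code of your own. Each camera call takes 0.05 s, during which the arm holds its last target. There are 200 camera calls.

## Working session

There is one attempt and no reset: what is moved stays moved. The work goes in short steps, Python scripts to look and compute and a shell command to move; the robot and the scene stay as the last step left them, time stands still between calls to the robot, and variables do not carry over. Pictures are saved under pics/ and viewed, at most 10 in all, crops included, and the job is handed in when it is done.

```bash
mkdir -p pics; ls; cat > h.py <<'E'
import numpy as np, cv2
from scipy.spatial.transform import Rotation as R
from workcell import state, get_image, close_job, find_in, place_of
def proj(im,p):
    c=np.array(im["rotation"]).reshape(3,3).T@(np.array(p)-im["origin"])
    return im["fx"]*c[0]/-c[2]+im["cx"], im["fy"]*-c[1]/-c[2]+im["cy"]
def ray(im,u,v,z):
    d=np.array(im["rotation"]).reshape(3,3)@np.array([(u-im["cx"])/im["fx"],-(v-im["cy"])/im["fy"],-1])
    o=np.array(im["origin"]); return o+d*(z-o[2])/d[2]
def save(im,name): cv2.imwrite(f"pics/{name}.png",cv2.cvtColor(im["img"],cv2.COLOR_RGB2BGR))
def tool(p):  # world point -> tool frame
    s=state(); return R.from_quat(s["tcp_rot"]).inv().apply(np.array(p)-s["ee_pos"])
E
python3 - <<'E'
from h import *
a=get_image("top");print({k:v for k,v in a.items() if k!="img"});save(a,"top0")
b=get_image("scene");save(b,"scene0");print({k:v for k,v in b.items() if k!="img"})
print(state())
for n in ["fixture","shuttle","recess_mouth","button_top","punch_centre","punch_tip","tool_block","drift_centre","chisel_centre","bar_centre","cooling_rest"]:
    for c,im in (("top",a),("scene",b)):
        for r in place_of(c,n)[:3]: print(n,c,np.round(r["location"],3),round(r["score"],2),np.round(proj(im,r["location"])))
E
```

```text
pics
{'fx': 438.52727223496896, 'fy': 438.52727223496896, 'cx': 323.24518111411186, 'cy': 201.7918204200391, 'origin': array([0.38346462, 0.15626991, 1.68397949]), 'rotation': array([-0.01868734,  0.02703996,  0.71541795, -0.69792319])}
{'fx': 490.01576064052114, 'fy': 490.01576064052114, 'cx': 320.9762158670129, 'cy': 203.3024192300567, 'origin': array([-0.53716613, -0.61166861,  1.20190129]), 'rotation': array([ 0.37340837, -0.18059021, -0.40896584,  0.81283474])}
{'time_s': 0.1, 'q': array([-1.37870227,  0.3116493 ,  0.01397038,  1.51287316, -0.00442596,
        1.31922771, -0.02722419]), 'dq': array([-0.00052856, -0.0010976 , -0.00022065, -0.00568014, -0.00146848,
        0.00141371,  0.00044092]), 'effort': array([ 5.53880091e-04, -3.80855834e+01,  1.46745541e-01, -2.31241983e+01,
        1.23869441e-02,  8.13875551e-03, -1.09578889e-05]), 'ee_pos': array([0.12724072, 0.53444518, 0.24733715]), 'tcp_rot': array([ 1.16597412e-01,  9.93178691e-01, -1.05902536e-03, -9.55318064e-05]), 'ft_force': array([-1.07199727,  0.03458452, -0.52190683]), 'ft_torque': array([ 0.00158606, -0.03567806,  0.02926259]), 'grasp_force': 0.0, 'finger_gap': 0.08558526154361978}Traceback (most recent call last):
  File "<stdin>", line 7, in <module>
  File "h.py", line 5, in proj
    c=np.array(im["rotation"]).reshape(3,3).T@(np.array(p)-im["origin"])
      ~~~~~~~~~~~~~~~~~~~~~~~~~~~~~~~~^^^^^
ValueError: cannot reshape array of size 4 into shape (3,3)
```

```bash
sed -i 's/np.array(im\["rotation"\]).reshape(3,3)/R.from_quat(im["rotation"]).as_matrix()/' h.py
python3 - <<'E'
from h import *
a=get_image("top");b=get_image("scene")
for n in ["fixture","recess_mouth","button_top","punch_centre","punch_tip","tool_block","drift_centre","chisel_centre","bar_centre","cooling_rest"]:
    for c,im in (("top",a),("scene",b)):
        for r in place_of(c,n)[:3]: print(n,c,np.round(r["location"],3),round(r["score"],2),np.round(proj(im,r["location"])), {k:v for k,v in r.items() if k not in("location","score")})
E
```

```text
fixture top [0.552 0.045 0.003] 0.58 [346. 186.] {}
fixture scene [ 0.545  0.046 -0.002] 0.81 [360. 226.] {}
recess_mouth top [0.537 0.053 0.046] 0.7 [345. 189.] {}
recess_mouth scene [0.532 0.052 0.048] 0.78 [357. 217.] {}
button_top top [ 0.488 -0.417  0.066] 0.69 [472. 198.] {}
tool_block top [ 0.489 -0.419 -0.001] 0.63 [466. 199.] {}
tool_block scene [ 0.489 -0.42  -0.002] 0.86 [478. 299.] {}
tool_block scene [0.601 0.028 0.024] 0.46 [373. 214.] {}
tool_block scene [ 0.53  -0.406  0.08 ] 0.36 [484. 271.] {}
drift_centre top [ 0.529 -0.403  0.08 ] 0.48 [469. 187.] {}
drift_centre scene [ 0.531 -0.403  0.08 ] 0.58 [483. 270.] {}
chisel_centre top [ 0.446 -0.431  0.066] 0.63 [476. 209.] {}
chisel_centre scene [ 0.448 -0.431  0.068] 0.5 [480. 294.] {}
bar_centre scene [0.6   0.028 0.024] 0.57 [373. 214.] {}
cooling_rest top [0.318 0.561 0.002] 0.94 [212. 250.] {}
cooling_rest top [0.429 0.731 0.003] 0.88 [168. 222.] {}
cooling_rest top [0.494 0.565 0.   ] 0.76 [211. 204.] {}
cooling_rest scene [ 0.483  0.4   -0.003] 0.83 [273. 197.] {}
cooling_rest scene [0.316 0.556 0.002] 0.52 [212. 204.] {}
cooling_rest scene [ 0.497  0.565 -0.   ] 0.39 [244. 179.] {}
```

View pics/top0.png

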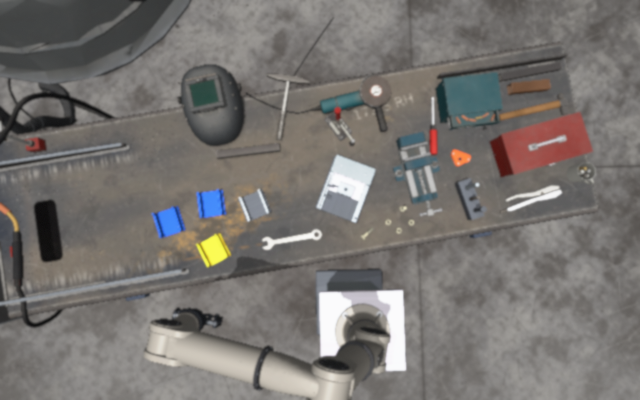

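View pics/scene0.png

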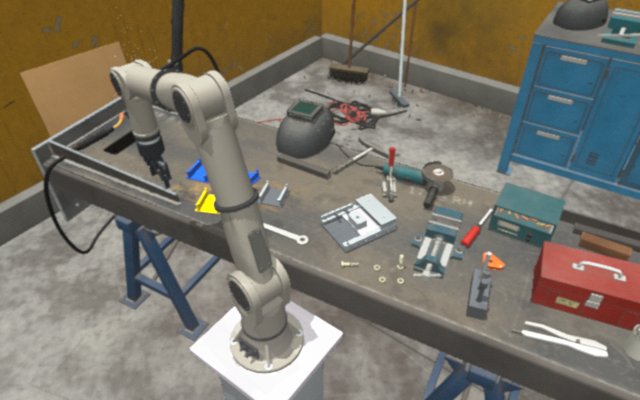

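```bash
python3 - <<'E'
import cv2,numpy as np
a=cv2.imread("pics/top0.png");b=cv2.imread("pics/scene0.png")
f=lambda i,x,y,w,h:cv2.resize(i[y:y+h,x:x+w],(400,300),interpolation=cv2.INTER_CUBIC)
cv2.imwrite("pics/c1.png",np.vstack([np.hstack([f(a,300,140,96,72),f(a,440,166,72,54)]),np.hstack([f(b,310,185,100,75),f(b,445,250,80,60)])]))
E
```

```text
(no output)
```

View pics/c1.png

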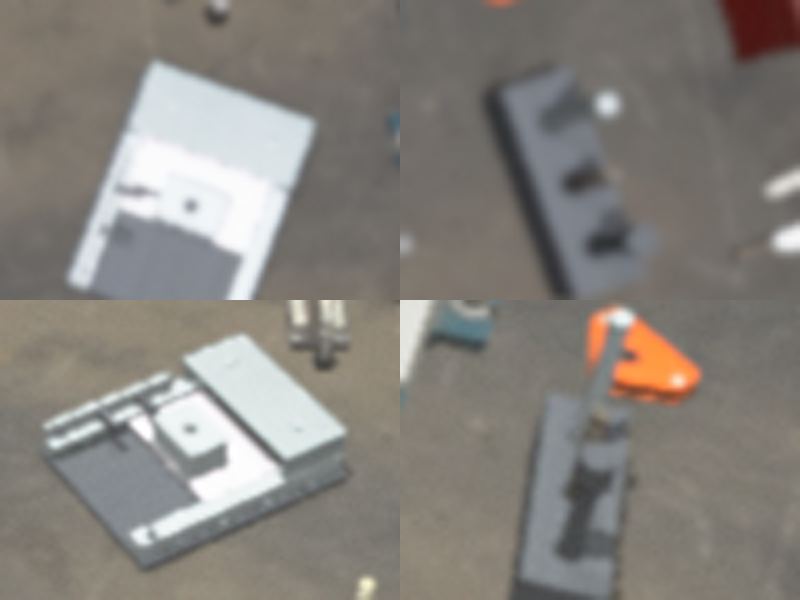

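The top view shows the fixture at (346,187), hood towards +x and away from the robot, so fixture yaw is about -20°. The tool block is at (470,199), and the grey rest is at (254,205), with blue ones at (168,222) and (210,204) and a yellow one at (213,250).

Things that could be taken for the punch, all in the tool block (top px): drift, tall, at (469,187); chisel, wide head, at (476,209); the middle rod at ~(472,198), which is likely the punch and which I'll check up close with the wrist camera. The rest I want is the bare steel one.

```bash
cat >> h.py <<'E'
def go(p,ydir=None):
    """print tool-frame shift to world p (tool stays as is) and z-turn bringing tool y onto world heading ydir (mod pi)"""
    s=state(); Q=R.from_quat(s["tcp_rot"]); print("t",round(s["time_s"],1),"tcp",np.round(s["ee_pos"],4),"F",np.round(s["ft_force"],1),"gap",round(s["finger_gap"],4))
    print("shift",np.round(Q.inv().apply(np.array(p)-s["ee_pos"]),4),"tilt",np.round(Q.as_matrix()[:,2],4))
    if ydir is not None:
        y=Q.as_matrix()[:,1]; d=(ydir-np.arctan2(y[1],y[0])+np.pi/2)%np.pi-np.pi/2; print("turn z",round(-d,4), "q7",round(s["q"][6],2))
E
python3 -m crank '[[0.085,-0.0535,-0.0138,0,0,0,0],[0.085,-0.0535,-0.0138,0,0,0,0],[0.085,-0.0535,-0.0138,0,0,0,0],[0.085,-0.0535,-0.0138,0,0,0,0],[0.085,-0.0535,-0.0138,0,0,0,0],[0.085,-0.0535,-0.0138,0,0,0,0],[0.085,0,0,0,0,0,0]]'
python3 - <<'E'
from h import *
a=get_image("wrist");save(a,"w1")
for f in (place_of,find_in):
  for r in f("wrist","cooling_rest"): print(np.round(r["location"],3),round(r["score"],2),np.round(proj(a,r["location"])))
M=R.from_quat(a["rotation"]).as_matrix();s=state();print(tool(a["origin"]),M[:,2],a["fx"])
go([.46,.05,.25],-.35)
E
```

```text
time_s: 2.12
ee_pos: [0.4263, 0.3749, 0.2483]
tcp_rot: [0.122, 0.992, -0.001, 0.002]
ft_force: [-0.8, -0.5, 0.2]
finger_gap: 0.0851
grasp_force: 0.0
[0.496 0.564 0.004] 0.94 [492. 185.]
[0.486 0.399 0.   ] 0.67 [350. 208.]
[0.318 0.562 0.001] 0.66 [473.  19.]
[0.434 0.72  0.003] 0.64 [634.  96.]
[0.535 0.05  0.046] 0.53 [ 78. 325.]
[0.48  0.399 0.006] 0.97 [350. 205.]
[0.493 0.565 0.008] 0.96 [494. 184.]
[0.43  0.684 0.006] 0.79 [601. 101.]
[0.546 0.087 0.033] 0.74 [117. 319.]
[0.33  0.558 0.009] 0.69 [475.  32.]
[0.498 0.058 0.024] 0.68 [ 82. 287.]
[ 0.07463809 -0.00308242 -0.12539254] [-0.30693033  0.07872729  0.94847023] 329.86718551468454
t 2.3 tcp [0.4196 0.3809 0.2482] F [0.1 0.3 0.1] gap 0.0852
shift [-0.1156 -0.3127 -0.0021] tilt [-1.2e-03  7.0e-04 -1.0e+00]
turn z -1.4535 q7 0.63
```

View pics/w1.png

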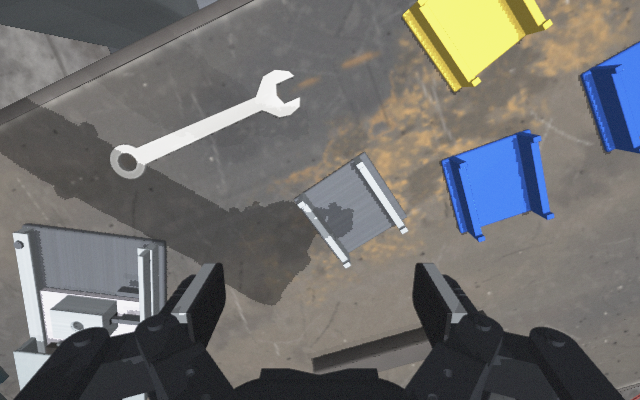

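```bash
python3 -m crank '[[0.085,-0.0193,-0.0521,0,0,0,0],[0.085,-0.0193,-0.0521,0,0,0,0],[0.085,-0.0193,-0.0521,0,0,0,0],[0.085,-0.0193,-0.0521,0,0,0,0],[0.085,-0.0193,-0.0521,0,0,0,0],[0.085,-0.0193,-0.0521,0,0,0,0],[0.085,0,0,0,0,0,0]]'
python3 - <<'E'
from h import *
a=get_image("wrist");save(a,"w2")
for n in ["fixture","recess_mouth","button_top"]:
  for r in place_of("wrist",n)[:2]: print(n,np.round(r["location"],4),round(r["score"],2),np.round(proj(a,r["location"])))
go([.42,-.41,.25],1.894)
E
python3 -m crank '[[0.085,-0.0096,-0.0555,0,0,0,0],[0.085,-0.0096,-0.0555,0,0,0,0],[0.085,-0.0096,-0.0555,0,0,0,0],[0.085,-0.0096,-0.0555,0,0,0,0],[0.085,-0.0096,-0.0555,0,0,0,0],[0.085,-0.0096,-0.0555,0,0,0,0],[0.085,-0.0096,-0.0555,0,0,0,0],[0.085,-0.0096,-0.0555,0,0,0,0],[0.085,0,0,0,0,0,0]]'
python3 - <<'E'
from h import *
a=get_image("wrist");save(a,"w3")
for n in ["punch_centre","tool_block","drift_centre","chisel_centre"]:
  for r in place_of("wrist",n)[:2]: print(n,np.round(r["location"],4),round(r["score"],2),np.round(proj(a,r["location"])))
go([.488,-.417,.25],1.894)
E
```

```text
time_s: 3.15
ee_pos: [0.4607, 0.0452, 0.2489]
tcp_rot: [0.12, 0.993, -0.001, 0.001]
ft_force: [0.4, 0.7, 0.0]
finger_gap: 0.0851
grasp_force: 0.0
fixture [0.5417 0.0472 0.0028] 0.98 [336. 230.]
recess_mouth [0.5339 0.0498 0.0491] 0.68 [339. 240.]
button_top [0.5333 0.051  0.0374] 0.48 [340. 234.]
t 3.4 tcp [0.4603 0.052  0.2483] F [0.1 0.6 0.2] gap 0.0854
shift [-0.0656 -0.4591 -0.0023] tilt [-2.0e-04  1.2e-03 -1.0e+00]
turn z -0.5521 q7 1.25
time_s: 4.47
ee_pos: [0.4309, -0.4042, 0.2473]
tcp_rot: [0.119, 0.993, -0.002, -0.001]
ft_force: [0.0, 1.0, 0.4]
finger_gap: 0.085
grasp_force: 0.0
punch_centre [ 0.4879 -0.4182  0.0647] 0.69 [319. 237.]
tool_block [ 0.4978 -0.4211  0.0006] 0.58 [319. 223.]
drift_centre [ 0.5291 -0.406   0.0843] 0.94 [341. 280.]
chisel_centre [ 0.447  -0.4305  0.071 ] 0.96 [297. 205.]
t 4.7 tcp [ 0.4345 -0.3978  0.2481] F [-0.4 -0.9  0. ] gap 0.0853
shift [-0.0564 -0.0066 -0.0019] tilt [ 8.0e-04  1.9e-03 -1.0e+00]
turn z -0.5521 q7 2.28
```

View pics/w3.png

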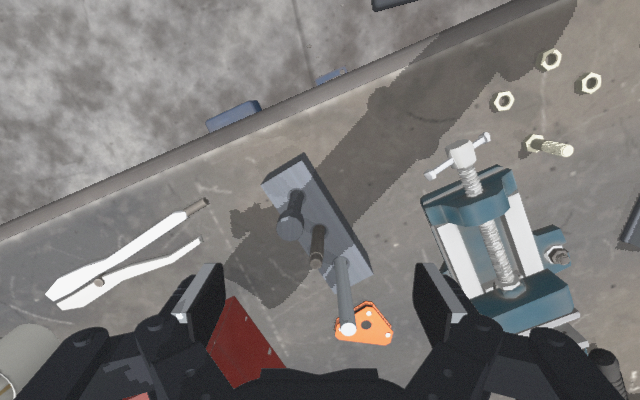

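View pics/w2.png

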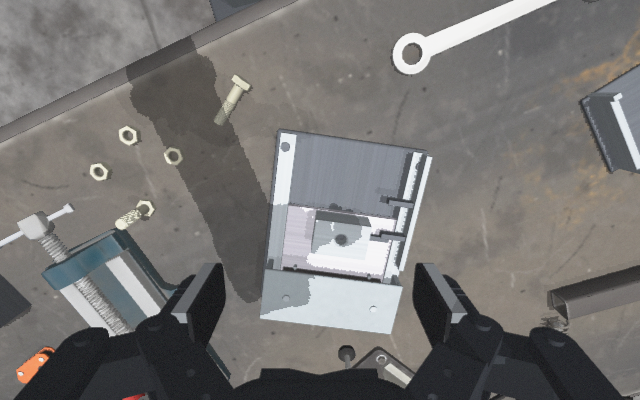

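The wrist view confirms it. The middle rod is bronze, slender and knurled, with its head at (316,262): that is the punch. The chisel's wide head is at (290,225) and the tall drift is at (346,327). In w2 the shuttle block has its recess at (341,239) and the lugs are on the right.

```bash
python3 -m crank '[[0.05,-0.0141,-0.0017,0,0,0,0],[0.05,-0.0141,-0.0017,0,0,0,0],[0.05,-0.0141,-0.0017,0,0,0,0],[0.05,-0.0141,-0.0017,0,0,0,0],[0.05,0,0,0,0,0,-0.138],[0.05,0,0,0,0,0,-0.138],[0.05,0,0,0,0,0,-0.138],[0.05,0,0,0,0,0,-0.138],[0.05,0,0,0,0,0,0],[0.05,0,0,0,0,0,0]]'
python3 - <<'E'
from h import *
a=get_image("wrist");save(a,"w4")
L={}
for n in ["punch_centre","drift_centre","chisel_centre"]:
  for r in place_of("wrist",n)[:2]: print(n,np.round(r["location"],4),round(r["score"],2),np.round(proj(a,r["location"])))
# head pixel from w3 was (316,262); recompute with stored pose not available -> refer network
go([.488,-.418,.104],1.894)
for z in(.122,):print(proj(a,[.488,-.418,z]))
E
```

```text
time_s: 5.98
ee_pos: [0.4866, -0.419, 0.2485]
tcp_rot: [-0.158, 0.987, 0.0, 0.0]
ft_force: [-0.5, -0.3, 0.1]
finger_gap: 0.0498
grasp_force: 0.0
punch_centre [ 0.4881 -0.4187  0.0646] 0.83 [318. 182.]
drift_centre [ 0.5324 -0.4046  0.0833] 0.56 [317. 234.]
chisel_centre [ 0.4485 -0.4296  0.0703] 0.86 [320. 140.]
chisel_centre [0.5424 0.0462 0.0019] 0.16 [635. 312.]
t 6.2 tcp [ 0.486  -0.4199  0.2483] F [0.  0.  1.1] gap 0.05
shift [-0.0025  0.0012  0.1443] tilt [-0. -0. -1.]
turn z -0.0054 q7 2.77
(np.float64(318.43116472891046), np.float64(200.85009510129757))
```

```bash
python3 -m crank '[[0.05,-0.0025,0.0012,0.036,0,0,0],[0.05,0,0,0.036,0,0,0],[0.05,0,0,0.036,0,0,0],[0.05,0,0,0.036,0,0,0],[0.05,0,0,0,0,0,0],[0,0,0,0,0,0,0],[0,0,0,0,0,0,0],[0,0,0,0,0,0,0],[0,0,0,0,0,0,0],[0,0,0,0,0,0,0]]' 90
python3 -c "
from h import *
go([.488,-.418,.26],1.894)"
```

```text
time_s: 7.42
ee_pos: [0.4889, -0.4194, 0.1064]
tcp_rot: [-0.158, 0.987, -0.002, 0.001]
ft_force: [-0.6, 1.2, 6.4]
finger_gap: 0.009
grasp_force: 88.3
t 7.4 tcp [ 0.4889 -0.4194  0.1064] F [-0.6  1.2  6.4] gap 0.009
shift [ 1.000e-04  1.000e-03 -1.536e-01] tilt [ 0.0031 -0.0027 -1.    ]
turn z -0.0049 q7 2.81
```

```bash
python3 - <<'E'
from h import *
a=get_image("wrist")["img"][120:400,140:500]
b=get_image("scene");x,y=map(int,proj(b,[.488,-.418,.1]))
c=b["img"][y-60:y+40,x-60:x+60]
o=np.hstack([cv2.resize(a,(440,342)),cv2.resize(c,(360,342),interpolation=2)])
cv2.imwrite("pics/w5.png",o[:,:,::-1])
E
```

```text
(no output)
```

View pics/w5.png

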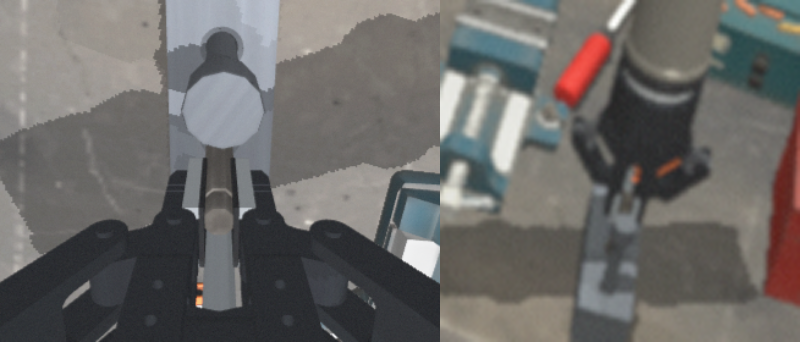

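```bash
python3 -m crank '[[0,0,0,-0.01,0,0,0],[0,0,0,-0.02,0,0,0],[0,0,0,-0.035,0,0,0],[0,0,0,-0.04,0,0,0],[0,0,0,-0.04,0,0,0],[0,0,0,-0.035,0,0,0],[0,0,0,0,0,0,0],[0,0,0,0,0,0,0]]'
python3 - <<'E'
from h import *
s=state()
for c in ("scene","top","wrist"):
  im=get_image(c)
  for n in ("punch_tip","punch_centre","drift_centre","chisel_centre"):
    for r in place_of(c,n)[:1]: print(c,n,np.round(r["location"],4),round(r["score"],2),np.round(tool(r["location"]),4))
go([.46,.05,.28],2.79)
E
```

```text
time_s: 8.52
ee_pos: [0.4873, -0.4176, 0.283]
tcp_rot: [-0.158, 0.987, 0.001, -0.001]
ft_force: [-1.1, 1.4, -1.0]
finger_gap: 0.0091
grasp_force: 88.3
scene punch_tip [ 0.4844 -0.4166  0.1812] 0.6 [0.0023 0.0012 0.101 ]
scene punch_centre [ 0.4842 -0.4173  0.2418] 0.53 [0.0029 0.0009 0.0404]
scene drift_centre [ 0.5355 -0.401   0.0831] 0.48 [-5.120e-02  1.000e-04  1.993e-01]
scene chisel_centre [ 0.4512 -0.4336  0.0659] 0.43 [ 0.0392 -0.0043  0.2169]
top drift_centre [ 0.5267 -0.4028  0.0812] 0.44 [-0.0418  0.0023  0.2027]
top chisel_centre [ 0.4485 -0.4308  0.0661] 0.55 [0.0413 0.0003 0.218 ]
wrist punch_tip [ 0.4904 -0.4162  0.1876] 0.94 [-0.003   0.0011  0.0967]
wrist punch_centre [ 0.4907 -0.4211  0.2397] 0.89 [-0.0018 -0.0036  0.0446]
wrist drift_centre [ 0.5334 -0.4061  0.0861] 0.49 [-0.047  -0.0027  0.1983]
wrist chisel_centre [ 0.4464 -0.4301  0.071 ] 0.91 [0.0432 0.0017 0.2133]
t 9.3 tcp [ 0.4879 -0.4182  0.2843] F [ 0.2 -0.1 -1.1] gap 0.0091
shift [-0.12    0.4535  0.0043] tilt [ 1.e-04 -0.e+00 -1.e+00]
turn z -0.9009 q7 2.75
```

```bash
python3 -m crank '[[0,-0.0204,0.0445,0,0,0,0],[0,-0.0204,0.0445,0,0,0,0],[0,-0.0204,0.0445,0,0,0,0],[0,-0.0204,0.0445,0,0,0,0],[0,-0.0204,0.0445,0,0,0,0],[0,-0.0204,0.0445,0,0,0,0],[0,-0.0204,0.0445,0,0,0,0],[0,-0.0204,0.0445,0,0,0,0],[0,-0.0204,0.0445,0,0,0,0],[0,-0.0204,0.0445,0,0,0,0]]'
python3 -m crank '[[0,0,0,0,0,0,-0.15],[0,0,0,0,0,0,-0.15],[0,0,0,0,0,0,-0.15],[0,0,0,0,0,0,-0.15],[0,0,0,0,0,0,-0.15],[0,0,0,0,0,0,-0.15],[0,0,0,0,0,0,0],[0,0,0,0,0,0,0]]'
python3 - <<'E'
from h import *
a=get_image("wrist");save(a,"w6")
for n in ["recess_mouth","button_top","fixture","punch_tip"]:
  for f in (place_of,find_in):
   for r in f("wrist",n)[:1]: print(n,np.round(r["location"],4),round(r["score"],2),np.round(proj(a,r["location"])))
go([.5335,.0505,.28],2.79)
import pickle;a.pop("img");pickle.dump(a,open("w6.pkl","wb"))
E
```

```text
time_s: 10.52
ee_pos: [0.5425, 0.0697, 0.2847]
tcp_rot: [-0.158, 0.987, 0.0, 0.0]
ft_force: [0.1, 0.0, -1.4]
finger_gap: 0.0089
grasp_force: 88.4
time_s: 11.52
ee_pos: [0.5424, 0.0681, 0.2844]
tcp_rot: [-0.571, 0.821, -0.0, 0.0]
ft_force: [0.1, -0.1, -0.9]
finger_gap: 0.0095
grasp_force: 88.4
recess_mouth [0.5338 0.0497 0.0476] 0.8 [319. 150.]
recess_mouth [0.5432 0.0427 0.0198] 0.58 [309. 143.]
button_top [0.535  0.0528 0.0364] 0.56 [319. 151.]
button_top [0.5466 0.0368 0.0171] 0.63 [305. 139.]
fixture [5.429e-01 4.760e-02 3.000e-04] 0.88 [311. 144.]
fixture [0.5383 0.0402 0.0308] 0.97 [312. 141.]
punch_tip [0.5424 0.0683 0.1864] 0.75 [317. 210.]
punch_tip [0.5405 0.0632 0.2824] 0.68 [316. 273.]
t 12.0 tcp [0.5424 0.0683 0.2843] F [ 0.5  1.  -1.9] gap 0.009
shift [0.0198 0.0022 0.0043] tilt [-0.  0. -1.]
turn z -0.001 q7 2.69
```

View pics/w6.png

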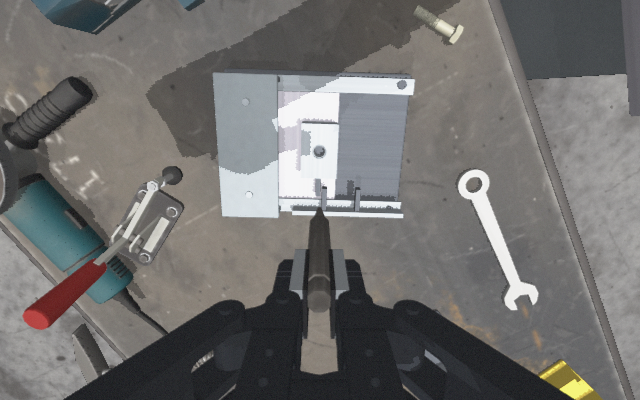

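```bash
python3 - <<'E'
from h import *
import pickle
a=pickle.load(open("w6.pkl","rb"));i=cv2.imread("pics/w6.png")
g=cv2.cvtColor(i,cv2.COLOR_BGR2GRAY);c=g[138:166,306:334]
m=(c<120).astype(np.uint8);n,l,st,ce=cv2.connectedComponentsWithStats(m)
for k in range(1,n): print(st[k],ce[k]+[306,138],np.round(ray(a,*(ce[k]+[306,138]),.05),4))
print("tip",[np.round(ray(a,u,209,.1863),4) for u in (317,318,319)])
p,q=ray(a,277.5,78,.054),ray(a,279,215,.054);print("hood edge",p,q,"fixture x heading",np.arctan2(*(q-p)[1::-1])-np.pi/2)
p,q=ray(a,214.5,73,.054),ray(a,222,216,.054);print("rear",p,q)
E
```

```text
[ 8 10 11  9 41] [319.87804878 152.82926829] [0.5339 0.053  0.05  ]
tip [array([0.542 , 0.0677, 0.1863]), array([0.5413, 0.068 , 0.1863]), array([0.5406, 0.0682, 0.1863])]
hood edge [ 0.54747141 -0.03399336  0.054     ] [0.60278811 0.10355163 0.054     ] fixture x heading -0.3823770955001118
rear [ 0.60520659 -0.06043712  0.054     ] [0.66495981 0.08182141 0.054     ]
```

```bash
python3 -c "
from h import *
go([.5347,.0513,.160],2.76)"
```

```text
t 12.0 tcp [0.5424 0.0683 0.2843] F [ 0.5  1.  -1.9] gap 0.009
shift [0.0186 0.0013 0.1243] tilt [-0.  0. -1.]
turn z 0.029 q7 2.69
```

```bash
python3 -m crank '[[0,0.0093,0.0007,0.01,0,0,0.015],[0,0.0093,0.0006,0.02,0,0,0.014],[0,0,0,0.03,0,0,0],[0,0,0,0.03,0,0,0],[0,0,0,0.02,0,0,0],[0,0,0,0.014,0,0,0],[0,0,0,0,0,0,0],[0,0,0,0,0,0,0]]'
python3 - <<'E'
from h import *
a=get_image("wrist");save(a,"w7")
i=a["img"]
cv2.imwrite("pics/w7c.png",cv2.resize(i[120:280,210:430],(770,560),interpolation=2)[:,:,::-1])
for n in ["recess_mouth","button_top","punch_tip"]:
   for r in place_of("wrist",n)[:1]: print(n,np.round(r["location"],4),round(r["score"],2),np.round(proj(a,r["location"])))
go([.5348,.0513,.150],2.76)
for p in ([.5337,.051,.05],[.534,.0513,.062]): print(proj(a,p))
import pickle;a.pop("img");pickle.dump(a,open("w7.pkl","wb"))
E
```

```text
time_s: 12.98
ee_pos: [0.5353, 0.0512, 0.1611]
tcp_rot: [-0.56, 0.828, -0.0, 0.001]
ft_force: [-0.4, -0.8, -1.3]
finger_gap: 0.009
grasp_force: 88.4
recess_mouth [0.5365 0.051  0.0494] 0.73 [315. 204.]
button_top [0.5344 0.0527 0.0361] 0.64 [319. 199.]
punch_tip [0.536  0.0507 0.0635] 0.75 [316. 210.]
t 13.2 tcp [0.5352 0.0514 0.1612] F [-0.2  0.1 -1.6] gap 0.0095
shift [0.0002 0.0004 0.0112] tilt [ 1.7e-03  3.0e-04 -1.0e+00]
turn z 0.0001 q7 2.71
(np.float64(318.8161952288195), np.float64(202.82220246996047))
(np.float64(318.5691477649996), np.float64(208.64137363430552))
```

View pics/w7c.png

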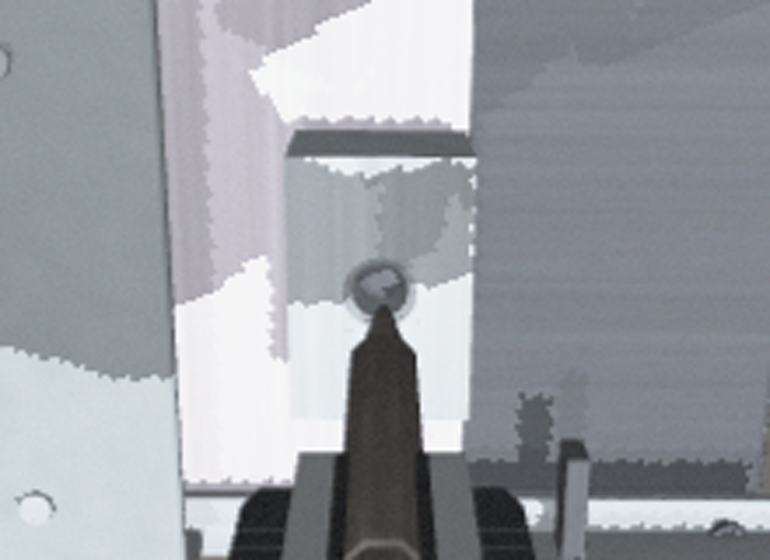

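The tip is at crop (384,305) and the recess centre at (379,290). Allowing for the height difference, the tip is within about 1 mm of being above the centre. I'll correct by 0.7 mm and descend.

```bash
python3 -m crank '[[0,-0.0005,-0.0004,0.005,0,0,0],[0,0,0,0.005,0,0,0],[0,0,0,0.005,0,0,0],[0,0,0,0.005,0,0,0],[0,0,0,0,0,0,0]]'
python3 -m crank '[[0,0,0,0.004,0,0,0],[0,0,0,0.003,0,0,0],[0,0,0,0,0,0,0]]'
```

```text
time_s: 13.8
ee_pos: [0.5347, 0.0516, 0.1396]
tcp_rot: [-0.56, 0.828, 0.0, -0.001]
ft_force: [0.7, -0.0, -0.6]
finger_gap: 0.0091
grasp_force: 88.4
time_s: 14.18
ee_pos: [0.5356, 0.0517, 0.1337]
tcp_rot: [-0.56, 0.828, -0.0, 0.0]
ft_force: [0.3, 1.1, 3.7]
finger_gap: 0.0089
grasp_force: 88.9
```

```bash
python3 -m crank '[[0,0,0,0.002,0,0,0],[0,0,0,0.0015,0,0,0],[0,0,0,0,0,0,0]]'
python3 -m crank '[[0,0,0,0.002,0,0,0],[0,0,0,0.001,0,0,0],[0,0,0,0,0,0,0]]'
```

```text
time_s: 14.55
ee_pos: [0.536, 0.0517, 0.1314]
tcp_rot: [-0.56, 0.828, -0.0, 0.001]
ft_force: [-2.0, 1.8, 9.1]
finger_gap: 0.0091
grasp_force: 90.0
time_s: 14.92
ee_pos: [0.5367, 0.0519, 0.1305]
tcp_rot: [-0.56, 0.828, -0.001, 0.002]
ft_force: [-3.8, 0.5, 17.4]
finger_gap: 0.0092
grasp_force: 91.8
```

```bash
python3 -m crank '[[0,0,0.003,-0.001,0,0,0],[0,0,0.006,0,0,0,0],[0,0,0.008,0,0,0,0],[0,0,0.008,0,0,0,0],[0,0,0.008,0,0,0,0],[0,0,0,0,0,0,0]]'; python3 -c "
from h import *
go([.536,.0517,.1305],2.76)
for r in place_of('wrist','recess_mouth')[:1]: print(r)"
```

```text
time_s: 15.68
ee_pos: [0.5079, 0.0634, 0.1311]
tcp_rot: [-0.56, 0.828, -0.002, 0.004]
ft_force: [-0.3, -1.9, 12.6]
finger_gap: 0.0091
grasp_force: 90.2
t 15.7 tcp [0.5079 0.0634 0.1311] F [-0.3 -1.9 12.6] gap 0.0091
shift [ 0.0004 -0.0304  0.0008] tilt [ 0.0087  0.     -1.    ]
turn z -0.0001 q7 2.68
{'location': [0.5365, 0.051, 0.0494], 'score': 0.73}
```

```bash
python3 -m crank '[[0,0,0.008,0,0,0,0],[0,0,0.008,0,0,0,0],[0,0,0.008,0,0,0,0],[0,0,0.008,0,0,0,0],[0,0,0.008,0,0,0,0],[0,0,0.006,0,0,0,0],[0,0,0.004,0,0,0,0],[0,0,0.003,0,0,0,0],[0,0,0,0,0,0,0],[0,0,0,0,0,0,0]]'; python3 -c "
from h import *
go([.536,.0517,.1305],2.76)
a=get_image('wrist')
for r in place_of('wrist','recess_mouth')[:1]: print(r)"
```

```text
time_s: 16.98
ee_pos: [0.46, 0.0828, 0.1311]
tcp_rot: [-0.56, 0.829, -0.003, 0.004]
ft_force: [1.0, -2.3, 11.9]
finger_gap: 0.0091
grasp_force: 90.2
t 17.0 tcp [0.46   0.0828 0.1311] F [ 1.  -2.3 11.9] gap 0.0091
shift [ 0.0005 -0.0821  0.0014] tilt [ 1.060e-02  2.000e-04 -9.999e-01]
turn z -0.0007 q7 2.6
{'location': [0.4617, 0.0785, 0.0489], 'score': 0.74}
```

```bash
python3 -m crank '[[0,0,0.002,0,0,0,0],[0,0,0.002,0,0,0,0],[0,0,0.002,0,0,0,0],[0,0,0,0,0,0,0],[0,0,0,0,0,0,0]]'
```

```text
time_s: 17.7
ee_pos: [0.4572, 0.0841, 0.1313]
tcp_rot: [-0.56, 0.829, -0.005, 0.007]
ft_force: [6.5, -3.5, 8.5]
finger_gap: 0.0091
grasp_force: 90.5
```

```bash
python3 -m crank '[[0,0,-0.003,-0.002,0,0,0],[0,0,0,-0.01,0,0,0],[0,0,0,-0.015,0,0,0],[0,0,0,-0.03,0,0,0],[0,0,0,-0.045,0,0,0],[0,0,0,-0.05,0,0,0],[0,0,0,0,0,0,0],[0,0,0,0,0,0,0]]'
python3 - <<'E'
from h import *
import pickle
a=get_image("wrist");save(a,"w8")
for n in ["recess_mouth","bar_centre","punch_tip","punch_centre"]:
   for r in place_of("wrist",n)[:1]: print(n,np.round(r["location"],4),round(r["score"],2),np.round(proj(a,r["location"])),np.round(tool(r["location"]),4))
get_image("top")
for r in place_of("top","bar_centre")[:2]: print(np.round(r["location"],4),r["score"])
get_image("scene")
for r in place_of("scene","bar_centre")[:2]: print(np.round(r["location"],4),r["score"])
for r in place_of("scene","recess_mouth")[:2]: print(np.round(r["location"],4),r["score"])
go([.489,-.4185,.284],1.894)
a.pop("img");pickle.dump(a,open("w8.pkl","wb"))
E
```

```text
time_s: 18.7
ee_pos: [0.4517, 0.0848, 0.2786]
tcp_rot: [-0.56, 0.828, 0.001, -0.001]
ft_force: [-0.8, 0.3, -0.9]
finger_gap: 0.0093
grasp_force: 88.5
recess_mouth [0.4629 0.0805 0.0463] 0.66 [306. 169.] [-0.0011 -0.0132  0.2314]
bar_centre [0.5293 0.0519 0.0238] 0.7 [245. 163.] [ 0.0007 -0.0854  0.2538]
punch_tip [0.4495 0.0875 0.1821] 0.9 [320. 213.] [-0.0021  0.0027  0.096 ]
punch_centre [0.4536 0.0868 0.2393] 0.9 [314. 250.] [-0.0027 -0.001   0.0391]
[0.5315 0.0527 0.0267] 0.36
[0.53   0.0562 0.0231] 0.81
[0.4589 0.0793 0.0501] 0.8
t 19.2 tcp [0.4525 0.0847 0.2795] F [ 0.2  0.  -1.3] gap 0.0092
shift [ 0.4535 -0.2213 -0.0044] tilt [-5.e-04 -1.e-04 -1.e+00]
turn z 0.866 q7 2.56
```

View pics/w8.png

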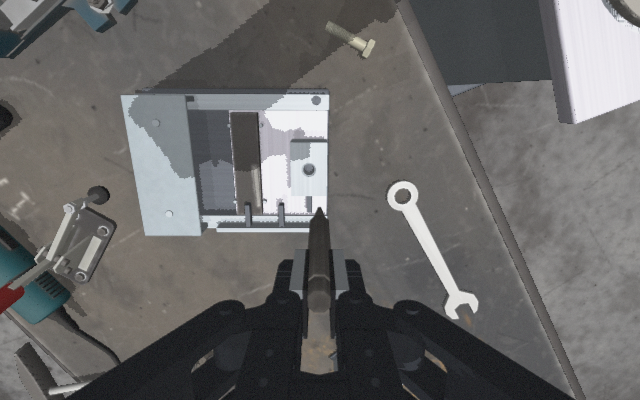

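The shuttle is out: recess at (309,169), bar clear of the hood at about (247,162), with the tip at (319,209). Now I'll carry the punch back.

```bash
python3 -m crank '[[0,0.0504,-0.0246,-0.0005,0,0,0],[0,0.0504,-0.0246,-0.0005,0,0,0],[0,0.0504,-0.0246,-0.0005,0,0,0],[0,0.0504,-0.0246,-0.0005,0,0,0],[0,0.0504,-0.0246,-0.0005,0,0,0],[0,0.0504,-0.0246,-0.0005,0,0,0],[0,0.0504,-0.0246,-0.0005,0,0,0],[0,0.0504,-0.0246,-0.0005,0,0,0],[0,0.0504,-0.0246,-0.0005,0,0,0]]'
python3 -m crank '[[0,0,0,0,0,0,0.1443],[0,0,0,0,0,0,0.1443],[0,0,0,0,0,0,0.1443],[0,0,0,0,0,0,0.1443],[0,0,0,0,0,0,0.1443],[0,0,0,0,0,0,0.1443],[0,0,0,0,0,0,0],[0,0,0,0,0,0,0]]'
python3 - <<'E'
from h import *
import pickle
a=get_image("wrist");save(a,"w9")
for n in ["tool_block","drift_centre","chisel_centre","punch_tip","punch_centre"]:
   for r in place_of("wrist",n)[:1]: print(n,np.round(r["location"],4),round(r["score"],2),np.round(proj(a,r["location"])),np.round(tool(r["location"]),4))
go([.489,-.4185,.165],1.894)
# find hole: print dark-map around its projection
u,v=proj(a,[.4885,-.4183,.05]);print(u,v,proj(a,[.4889,-.4185,.185]))
g=cv2.cvtColor(a["img"],cv2.COLOR_RGB2GRAY);x,y=int(u),int(v)
for r in g[y-16:y+17:2,x-20:x+21:2]: print(" ".join(f"{k:3d}" for k in r))
a.pop("img");pickle.dump(a,open("w9.pkl","wb"))
E
```

```text
time_s: 20.32
ee_pos: [0.4869, -0.3392, 0.2784]
tcp_rot: [-0.563, 0.826, 0.001, -0.013]
ft_force: [1.4, 1.3, -2.6]
finger_gap: 0.0092
grasp_force: 88.5
time_s: 21.32
ee_pos: [0.4869, -0.3376, 0.2778]
tcp_rot: [-0.166, 0.986, -0.004, -0.014]
ft_force: [-0.3, -0.2, -0.6]
finger_gap: 0.0092
grasp_force: 88.5
tool_block [ 0.495  -0.4239  0.0022] 0.86 [250. 151.] [ 0.0126 -0.0833  0.2764]
drift_centre [ 0.5318 -0.4085  0.0823] 0.62 [239. 201.] [-0.0249 -0.081   0.1952]
chisel_centre [ 0.4437 -0.4319  0.0716] 0.56 [242. 109.] [ 0.0656 -0.0744  0.2084]
punch_tip [ 0.4852 -0.3335  0.179 ] 0.92 [324. 214.] [-0.0025  0.0047  0.0988]
punch_centre [ 0.485  -0.3372  0.2364] 0.69 [319. 245.] [0.0005 0.0011 0.0415]
t 21.6 tcp [ 0.4869 -0.3375  0.2778] F [-0.2 -0.5 -0.8] gap 0.009
shift [ 0.0211 -0.0768  0.1138] tilt [-0.0258 -0.0128 -0.9996]
turn z 0.0083 q7 2.24
247.65040860607263 153.77941158222433 (np.float64(206.07038156799098), np.float64(183.50021986178973))
159 159 157 158 157 160 164 164 161 119 111 112 110 106 111 113 112 110 111 113 117
158 158 158 159 158 160 163 163 128 109 108 111 109 
[... 591 characters left out ...]
  95 103 111 111 110 115 113
157 154 126 116 109 109 101  91  59  60  61  62  61  62  79 105 107 112 108 113 114
159 156 118 111 111 111 111  89  78  59  61  61  60  64  92 108 109 112 111 114 112
157 116 109 110 109 109 112 101  93  90  74  70  78  91 100 109 111 109 109 113 112
160 102  99 102 106 111 111 111 112  93  92  93  92 103 109 107 109 110 111 112 114
127  98  99  99  98 101 112 108 109 110 110 112 107 111 110 110 110 111 110 110 115
110  98  98  99  97 100 109 107 111 111 109 110 107 108 107 110 110 108 108 111 113
101  98  97  97  96  98 103 108 112 110 108 108 108 107 110 110 110 112 112 111 116
107 100  99  98  96 100 100 105 112 109 108 109 106 108 110 109 112 110 110 112 112
```

```bash
python3 -m crank '[[0,0,0,0,-0.004,-0.0286,0.008],[0,0.0053,-0.0192,-0.001,0,0,0],[0,0.0053,-0.0192,-0.001,0,0,0],[0,0.0053,-0.0192,-0.001,0,0,0],[0,0.0053,-0.0192,-0.001,0,0,0],[0,0,0,0,0,0,0],[0,0,0,0,0,0,0]]'
python3 - <<'E'
from h import *
import pickle
a=get_image("wrist");save(a,"w10")
for n in ["tool_block","punch_tip","punch_centre"]:
   for r in place_of("wrist",n)[:1]: print(n,np.round(r["location"],4),round(r["score"],2),np.round(proj(a,r["location"])),np.round(tool(r["location"]),4))
go([.489,-.4185,.165],1.894)
a.pop("img");pickle.dump(a,open("w10.pkl","wb"))
E
```

```text
time_s: 22.5
ee_pos: [0.4912, -0.416, 0.2819]
tcp_rot: [-0.161, 0.987, 0.001, 0.0]
ft_force: [0.0, 0.1, -0.5]
finger_gap: 0.0091
grasp_force: 88.5
tool_block [ 4.953e-01 -4.228e-01  3.000e-04] 0.96 [312. 162.] [-0.0012 -0.0081  0.2818]
punch_tip [ 0.4911 -0.4134  0.1841] 0.7 [321. 212.] [-0.0003  0.0024  0.0981]
punch_centre [ 0.4924 -0.4146  0.2396] 0.84 [319. 248.] [-0.0013  0.001   0.0426]
t 22.7 tcp [ 0.4915 -0.416   0.2822] F [-0.1  0.  -1.1] gap 0.0092
shift [ 0.0032 -0.0016  0.1172] tilt [ 3.e-04  1.e-04 -1.e+00]
turn z 0.0013 q7 2.35
```

```bash
python3 -m crank '[[0,0.0036,-0.0022,0.02,0,0,0],[0,0,0,0.035,0,0,0],[0,0,0,0.035,0,0,0],[0,0,0,0.02,0,0,0],[0,0,0,0.012,0,0,0],[0,0,0,0,0,0,0],[0,0,0,0,0,0,0]]'
python3 - <<'E'
from h import *
import pickle
a=get_image("wrist");save(a,"w11")
for n in ["tool_block","punch_tip","punch_centre"]:
   for r in place_of("wrist",n)[:1]: print(n,np.round(r["location"],4),round(r["score"],2),np.round(proj(a,r["location"])),np.round(tool(r["location"]),4))
go([.489,-.4185,.106],1.894)
u,v=proj(a,[.4885,-.4183,.05]);print(u,v)
g=cv2.cvtColor(a["img"],cv2.COLOR_RGB2GRAY);x,y=int(u),int(v)
print(x-28,y-24)
for r in g[y-24:y+25:2,x-28:x+29:2]: print(" ".join(f"{k:3d}" for k in r))
E
```

```text
time_s: 23.58
ee_pos: [0.4892, -0.4205, 0.1612]
tcp_rot: [-0.161, 0.987, -0.001, 0.001]
ft_force: [0.7, 0.4, -0.5]
finger_gap: 0.0091
grasp_force: 88.5
tool_block [ 0.4941 -0.423   0.0021] 0.62 [314. 192.] [-0.0036 -0.0035  0.1592]
punch_tip [ 0.4885 -0.4189  0.0666] 0.6 [320. 212.] [0.0001 0.002  0.0945]
punch_centre [ 0.4878 -0.4213  0.1194] 0.66 [317. 243.] [ 0.0014 -0.0003  0.0415]
t 23.8 tcp [ 0.489  -0.4205  0.1609] F [-0.8  0.2  0.3] gap 0.0088
shift [-0.0006  0.002   0.0549] tilt [ 0.0014 -0.0011 -1.    ]
turn z -0.0002 q7 2.31
321.0796686835716 204.9371937566096
293 180
112 125 113 111 110 110 105 107 106 105 105 106 106 108 108 106 107 105 109 105 107 108 107 106 107 102 120 185 188
124 122 122 112 113 110 108 103 108 106 108 109 108 106 106 102 106 106 109 105 109 107 104 104 104  99 169 183 184
123 123 123 112 110 113 109 106 103 105 108 109 109 106 106 106 108 106 105 107 105 105 104 106  93 174 173 181 189
125 124 122 122 113 110 111 114 106 108 106 108 108 103 106 104 106 104 107 107 108 106 102 109 173 175 180 187 186
125 121 123 123 122 111 110 113 113 109 109 109 10
[... 1685 characters left out ...]
 185
110 109 109 109 110 108 111 122 126 106  70  74  72  69  66  68  68 103 121 121 126 125 122 123 123 127 125 128 185
107 108 103 108 108 108 108 109 125  73  69  69  73  69  69  67  67  64 116 120 122 126 122 123 123 122 127 126 138
110 110 105 109 107 109 108 112 112  67  69  75  70  69  72  71  67  67 112 122 126 124 123 124 122 123 123 127 172
112 108 106 109 107 111 108 109 100  69  76  75  67  68  74  72  66  66 114 120 123 123 123 123 122 124 123 126 175
111 107 109 112 109 109 110 112  96  70  71  75  72  73  70  70  64  69 104 121 121 122 122 124 125 122 125 125 186
122 112 108 110 109 109 109 112  87  70  71  76  67  70  71  70  67  73  94 121 120 122 123 124 122 125 124 124 138
```

```bash
python3 -m crank '[[0,-0.0006,0.0013,0.005,0,0,0],[0,0,0,0.008,0,0,0],[0,0,0,0.008,0,0,0],[0,0,0,0.005,0,0,0],[0,0,0,0,0,0,0]]'
python3 -m crank '[[0,0,0,0.005,0,0,0],[0,0,0,0.005,0,0,0],[0,0,0,0,0,0,0]]'
```

```text
time_s: 24.4
ee_pos: [0.4882, -0.4186, 0.133]
tcp_rot: [-0.161, 0.987, 0.001, -0.0]
ft_force: [0.5, 0.6, -0.7]
finger_gap: 0.0095
grasp_force: 88.5
time_s: 24.78
ee_pos: [0.4882, -0.4187, 0.1232]
tcp_rot: [-0.161, 0.987, 0.0, -0.0]
ft_force: [0.5, 0.1, -1.2]
finger_gap: 0.0097
grasp_force: 88.5
```

```bash
python3 -m crank '[[0,0,0,0.005,0,0,0],[0,0,0,0.004,0,0,0],[0,0,0,0.003,0,0,0],[0,0,0,0,0,0,0]]'
```

```text
time_s: 25.28
ee_pos: [0.4886, -0.4188, 0.1116]
tcp_rot: [-0.161, 0.987, 0.0, -0.0]
ft_force: [-0.1, 0.1, -1.0]
finger_gap: 0.0091
grasp_force: 88.5
```

```bash
python3 -m crank '[[0,0,0,0.004,0,0,0],[0,0,0,0,0,0,0],[0.045,0,0,0,0,0,0],[0.045,0,0,0,0,0,0],[0.045,0,0,0,0,0,0],[0.045,0,0,-0.02,0,0,0],[0.045,0,0,-0.04,0,0,0],[0.045,0,0,-0.05,0,0,0],[0.045,0,0,-0.055,0,0,0],[0.045,0,0,0,0,0,0]]'
python3 - <<'E'
from h import *
import pickle
a=get_image("wrist");save(a,"w12");s=state()
for n in ["tool_block","punch_tip","punch_centre","drift_centre","chisel_centre"]:
   for r in place_of("wrist",n)[:1]: print(n,np.round(r["location"],4),round(r["score"],2))
for c in("scene","top"):
  get_image(c)
  for r in place_of(c,"punch_centre")[:1]: print(c,np.round(r["location"],4),round(r["score"],2))
# camera in tool frame
T=R.from_quat(s["tcp_rot"]);co=T.inv().apply(a["origin"]-s["ee_pos"]);cr=T.inv()*R.from_quat(a["rotation"])
def cam(pos,q): 
    t=R.from_quat(np.array(q)/np.linalg.norm(q)); return dict(a,origin=np.array(pos)+t.apply(co),rotation=(t*cr).as_quat())
c=cam([.4196,.3809,.2482],[.122,.992,-.001,.0])   # w1
P={k:ray(c,*uv,.036) for k,uv in dict(a=(302,203),b=(348,265),c=(362,165),d=(404,231)).items()}
for k in P: print(k,np.round(P[k],4))
print("centre",sum(P.values())/4,[np.arctan2(*(P[j]-P[i])[1::-1]) for i,j in("ab","cd")],np.linalg.norm(P["b"]-P["a"]),np.linalg.norm(P["c"]-P["a"]))
b=pickle.load(open("w8.pkl","rb"))
B=[ray(b,*uv,.03) for uv in((232,111),(258,111),(237,214),(262,212))]
print("bar",sum(B)/4,np.arctan2(*(B[0]+B[1]-B[2]-B[3])[1::-1]),np.linalg.norm(B[0]-B[1]),np.linalg.norm(B[0]-B[2]))
E
```

```text
time_s: 26.52
ee_pos: [0.4914, -0.4196, 0.2793]
tcp_rot: [-0.161, 0.987, -0.004, 0.004]
ft_force: [0.5, 0.5, 0.2]
finger_gap: 0.045
grasp_force: 0.0
tool_block [ 0.4955 -0.4218  0.0016] 0.76
punch_centre [ 0.4897 -0.4191  0.0653] 0.75
drift_centre [ 0.5313 -0.4071  0.0832] 0.77
chisel_centre [ 0.4459 -0.4331  0.0708] 0.92
scene [ 0.4848 -0.419   0.0681] 0.45
top [ 0.4894 -0.4172  0.0665] 0.53
a [0.4493 0.3531 0.036 ]
b [0.536  0.3854 0.036 ]
c [0.4237 0.4252 0.036 ]
d [0.509  0.4556 0.036 ]
centre [0.47948763 0.40480856 0.036     ] [np.float64(0.357032151216235), np.float64(0.34312131651576)] 0.09247120587405802 0.07652472544428421
bar [0.52548538 0.05356908 0.03      ] -1.9762780559926398 0.02849030206865137 0.12049793713167087
```

```bash
python3 -c "
from h import *
go([.528,.054,.2],2.755)"
```

```text
t 27.0 tcp [ 0.4883 -0.4187  0.272 ] F [ 0.2  0.1 -0.4] gap 0.0449
shift [-0.1877  0.4356  0.0724] tilt [-0.0012  0.001  -1.    ]
turn z -0.8612 q7 2.35
```

```bash
python3 -m crank '[[0.052,-0.0235,0.0545,0,0,0,0],[0.052,-0.0235,0.0545,0,0,0,0],[0.052,-0.0235,0.0545,0,0,0,0],[0.052,-0.0235,0.0545,0,0,0,0],[0.052,-0.0235,0.0545,0,0,0,0],[0.052,-0.0235,0.0545,0,0,0,0],[0.052,-0.0235,0.0545,0.03,0,0,0],[0.052,-0.0235,0.0545,0.04,0,0,0]]'
python3 -m crank '[[0.052,0,0,0,0,0,-0.1435],[0.052,0,0,0,0,0,-0.1435],[0.052,0,0,0,0,0,-0.1435],[0.052,0,0,0,0,0,-0.1435],[0.052,0,0,0,0,0,-0.1435],[0.052,0,0,0,0,0,-0.1435],[0.052,0,0,0,0,0,0],[0.052,0,0,0,0,0,0]]'
python3 - <<'E'
from h import *
a=get_image("wrist");save(a,"w13")
for n in ["recess_mouth","bar_centre"]:
   for r in place_of("wrist",n)[:1]: print(n,np.round(r["location"],4),round(r["score"],2),np.round(proj(a,r["location"])),np.round(tool(r["location"]),4))
go([.528,.054,.04],2.755)
# scan row across the bar, on the visible part (tool +x side, 35 mm off centre)
for d in (.02,.035):
  T=R.from_quat(state()["tcp_rot"]).as_matrix();p=np.array([.528,.054,.03])+d*T[:,0]
  g=cv2.cvtColor(a["img"],cv2.COLOR_RGB2GRAY)
  prof=[];
  for y in np.arange(-.036,.0361,.002):
    u,v=proj(a,p+y*T[:,1]);prof.append(int(g[int(round(v)),int(round(u))]))
  print(d,proj(a,p),prof)
E
```

```text
time_s: 28.02
ee_pos: [0.5283, 0.0453, 0.21]
tcp_rot: [-0.161, 0.987, -0.0, 0.002]
ft_force: [-0.2, -0.1, -0.2]
finger_gap: 0.0522
grasp_force: 0.0
time_s: 29.02
ee_pos: [0.5275, 0.0431, 0.2097]
tcp_rot: [-0.557, 0.83, 0.0, -0.0]
ft_force: [-0.2, -0.1, -1.8]
finger_gap: 0.0521
grasp_force: 0.0
recess_mouth [0.4611 0.078  0.0475] 0.78 [399. 193.] [-0.0071  0.0747  0.1623]
bar_centre [0.5314 0.0478 0.0245] 0.67 [315. 185.] [-0.0058 -0.0018  0.1853]
t 29.2 tcp [0.5275 0.0432 0.2098] F [ 0.2 -0.4 -0.5] gap 0.052
shift [-0.0102  0.0037  0.1698] tilt [ 1.e-04 -3.e-04 -1.e+00]
turn z -0.0012 q7 2.29
0.02 (np.float64(320.9408585569065), np.float64(170.80493703008324)) [90, 127, 90, 124, 133, 132, 127, 131, 129, 81, 190, 129, 85, 77, 75, 72, 74, 76, 75, 72, 101, 105, 108, 106, 108, 112, 237, 245, 245, 245, 245, 245, 245, 245, 245, 245, 245]
0.035 (np.float64(320.9558925433), np.float64(155.07133697876696)) [93, 92, 94, 91, 90, 90, 92, 91, 93, 104, 192, 115, 78, 79, 77, 76, 82, 75, 77, 76, 102, 110, 113, 109, 110, 118, 242, 244, 245, 245, 245, 245, 245, 245, 245, 245, 245]
```

```bash
python3 -m crank '[[0.052,-0.008,0.0037,0.035,0,0,0],[0.052,0,0,0.045,0,0,0],[0.052,0,0,0.045,0,0,0],[0.052,0,0,0.03,0,0,0],[0.052,0,0,0.014,0,0,0],[0.052,0,0,0,0,0,0],[0.04,0,0,0,0,0,0],[0,0,0,0,0,0,0],[0,0,0,0,0,0,0],[0,0,0,0,0,0,0],[0,0,0,0,0,0,0]]' 60
```

```text
time_s: 30.55
ee_pos: [0.5284, 0.0524, 0.0426]
tcp_rot: [-0.558, 0.83, -0.001, 0.001]
ft_force: [-1.6, 0.4, 5.6]
finger_gap: 0.0274
grasp_force: 58.9
```

```bash
python3 -m crank '[[0,0,0,-0.005,0,0,0],[0,0,0,-0.015,0,0,0],[0,0,0,-0.03,0,0,0],[0,0,0,-0.04,0,0,0],[0,0,0,-0.05,0,0,0],[0,0,0,0,0,0,0],[0,0,0,0,0,0,0]]'
python3 - <<'E'
from h import *
a=get_image("wrist");save(a,"w14")
for n in ["recess_mouth","bar_centre"]:
   for r in place_of("wrist",n)[:1]: print(n,np.round(r["location"],4),round(r["score"],2),np.round(proj(a,r["location"])),np.round(tool(r["location"]),4))
get_image("scene")
for r in place_of("scene","recess_mouth")[:1]+place_of("scene","bar_centre")[:1]: print(np.round(r["location"],4),np.round(tool(r["location"]),4))
go([.482,.402,.18],3.49)
E
```

```text
time_s: 31.42
ee_pos: [0.5262, 0.0516, 0.1803]
tcp_rot: [-0.558, 0.83, 0.0, -0.001]
ft_force: [-0.4, -0.9, -4.9]
finger_gap: 0.0275
grasp_force: 59.9
recess_mouth [0.4592 0.0804 0.0479] 0.56 [405. 197.] [-0.0022  0.072   0.1314]
bar_centre [0.5306 0.051  0.1626] 0.7 [307. 268.] [-0.0015 -0.0047  0.0164]
[0.4584 0.0815 0.0501] [-0.0019  0.0739  0.1297]
[0.5265 0.0538 0.1612] [-0.0019  0.0006  0.0184]
t 31.7 tcp [0.5264 0.0518 0.1796] F [-0.2 -1.  -3.4] gap 0.0272
shift [-3.076e-01  1.732e-01 -3.000e-04] tilt [-0.0023 -0.     -1.    ]
turn z -0.735 q7 2.25
```

```bash
python3 -m crank '[[0,-0.044,0.0247,0,0,0,0],[0,-0.044,0.0247,0,0,0,0],[0,-0.044,0.0247,0,0,0,0],[0,-0.044,0.0247,0,0,0,0],[0,-0.044,0.0247,0,0,0,0],[0,-0.044,0.0247,0,0,0,0],[0,-0.044,0.0247,0,0,0,0]]'
python3 -m crank '[[0,0,0,0,0,0,-0.147],[0,0,0,0,0,0,-0.147],[0,0,0,0,0,0,-0.147],[0,0,0,0,0,0,-0.147],[0,0,0,0,0,0,-0.147],[0,0,0,0,0,0,0],[0,0,0,0,0,0,0]]'
python3 - <<'E'
from h import *
a=get_image("wrist");save(a,"w15")
for c in ("wrist","top","scene"):
  if c!="wrist": get_image(c)
  for n in ["cooling_rest","bar_centre"]:
   for r in place_of(c,n)[:4]: print(c,n,np.round(r["location"],4),round(r["score"],2),np.round(tool(r["location"]),4))
go([.482,.402,.0545],3.49)
E
```

```text
time_s: 32.6
ee_pos: [0.483, 0.4037, 0.1798]
tcp_rot: [-0.558, 0.83, -0.0, -0.001]
ft_force: [1.2, -0.1, -3.1]
finger_gap: 0.0275
grasp_force: 59.9
time_s: 33.48
ee_pos: [0.4832, 0.4023, 0.1803]
tcp_rot: [0.818, -0.575, -0.0, 0.0]
ft_force: [0.5, -0.4, -4.1]
finger_gap: 0.0273
grasp_force: 60.0
wrist bar_centre [0.4845 0.4014 0.1607] 0.86 [ 0.0014 -0.0009  0.02  ]
top cooling_rest [3.173e-01 5.571e-01 2.000e-04] 0.95 [-0.2019  0.1033  0.1805]
top cooling_rest [ 0.4293  0.7275 -0.0008] 0.88 [-0.3239 -0.0601  0.1815]
top cooling_rest [ 0.4965  0.5638 -0.0036] 0.71 [-0.1471 -0.0675  0.1844]
scene cooling_rest [0.4991 0.5657 0.0034] 0.82 [-0.148  -0.0706  0.1774]
scene cooling_rest [ 0.3168  0.557  -0.0009] 0.79 [-0.202   0.1038  0.1817]
scene cooling_rest [ 0.4822  0.3999 -0.0042] 0.76 [0.0021 0.0018 0.185 ]
scene cooling_rest [ 0.4328  0.7264 -0.0018] 0.68 [-0.3217 -0.0631  0.1826]
scene bar_centre [0.4816 0.4065 0.1645] 0.55 [-0.0043  0.0001  0.0163]
t 33.9 tcp [0.4832 0.4025 0.1808] F [-0.8  0.9 -3.3] gap 0.0276
shift [1.000e-04 1.300e-03 1.263e-01] tilt [ 2.e-04 -0.e+00 -1.e+00]
turn z -0.0004 q7 2.32
```

```bash
python3 -m crank '[[0,0,0.001,0.03,0,0,0],[0,0,0,0.04,0,0,0],[0,0,0,0.03,0,0,0],[0,0,0,0.015,0,0,0],[0,0,0,0.008,0,0,0],[0,0,0,0,0,0,0],[0,0,0,0,0,0,0]]'
python3 -m crank '[[0,0,0,0.002,0,0,0],[0,0,0,0.002,0,0,0],[0,0,0,0,0,0,0]]'
```

```text
time_s: 34.8
ee_pos: [0.4828, 0.4031, 0.0592]
tcp_rot: [0.819, -0.574, 0.0, -0.001]
ft_force: [0.4, -0.1, -2.4]
finger_gap: 0.0273
grasp_force: 60.0
time_s: 35.17
ee_pos: [0.4822, 0.4019, 0.0536]
tcp_rot: [0.819, -0.574, 0.0, 0.0]
ft_force: [0.1, 0.7, -4.1]
finger_gap: 0.0274
grasp_force: 60.0
```

```bash
python3 -m crank '[[0,0,0,0.0015,0,0,0],[0,0,0,0.001,0,0,0],[0,0,0,0,0,0,0]]'
```

```text
time_s: 35.55
ee_pos: [0.4824, 0.4023, 0.0527]
tcp_rot: [0.819, -0.574, 0.0, -0.0]
ft_force: [-0.3, -3.1, 5.3]
finger_gap: 0.0273
grasp_force: 61.1
```

Contact with the rails at the expected height. I'll release and lift.

```bash
python3 -m crank '[[0.031,0,0,0,0,0,0],[0.04,0,0,0,0,0,0],[0.05,0,0,0,0,0,0],[0.05,0,0,0,0,0,0],[0.05,0,0,-0.02,0,0,0],[0.05,0,0,-0.04,0,0,0],[0.05,0,0,-0.05,0,0,0],[0.05,0.05,0,-0.03,0,0,0],[0.05,0.05,0,0,0,0,0],[0.05,0,0,0,0,0,0],[0.05,0,0,0,0,0,0]]'
python3 - <<'E'
from h import *
for c in ("wrist","scene","top"):
  a=get_image(c); 
  if c=="wrist":save(a,"w16")
  for n in ["bar_centre","cooling_rest","recess_mouth","punch_centre"]:
   for r in place_of(c,n)[:2]: print(c,n,np.round(r["location"],4),round(r["score"],2))
  if c=="wrist":
    # bar top (z .03+.01=.04): bar outline by darkness around expected spot
    T=np.array([np.cos(.35),np.sin(.35),0]);N=np.array([-np.sin(.35),np.cos(.35),0]);g=cv2.cvtColor(a["img"],cv2.COLOR_RGB2GRAY)
    for nm,D,o,L in(("width@+45",T,.045*N,.05),("width@-45",T,-.045*N,.05),("length",N,.008*T,.075)):
      prof=[]
      for s in np.arange(-L,L+.001,.0025):
        u,v=proj(a,np.array([.4824,.4023,.04])+o+s*D);prof.append(int(g[int(v),int(u)]) if 0<=u<640 and 0<=v<400 else -1)
      print(nm,prof)
go([.4,.4,.2])
E
```

```text
time_s: 36.92
ee_pos: [0.5161, 0.3087, 0.1923]
tcp_rot: [0.819, -0.574, -0.0, -0.001]
ft_force: [-0.6, -0.4, -0.1]
finger_gap: 0.0498
grasp_force: 0.0
wrist bar_centre [0.4868 0.402  0.0343] 0.7
wrist cooling_rest [0.4975 0.5635 0.003 ] 0.76
width@+45 [145, 155, 149, 146, 158, 161, 150, 151, 154, 153, 154, 171, 164, 146, 193, 210, 163, 124, 122, 121, 121, 120, 122, 123, 122, 142, 127, 129, 129, 130, 129, 133, 131, 132, 138, 149, 154, 154, 149, 149, 152]
width@-45 [142, 140, 245, 245, 216, 245, 245, 245, 245, 245, 245, 245, 245, 236, 136, 132, 130, 128, 132, 131, 128, 128, 131, 131, 131, 156, 245, 245, 245, 245, 245, 245, 245, 245, 244, 245, 240, 231, 243, 150, 146]
length [87, 90, 83, 79, 105, 95, 68, 66, 143, 126, 132, 130, 132, 132, 131, 131, 132, 131, 128, 129, 130, 126, 126, 126, 126, 125, 126, 128, 126, 126, 122, 122, 125, 124, 124, 122, 125, 124, 123, 122, 123, 124, 122, 125, 125, 121, 121, 123, 123, 118, 121, 119, 118, 122, 125, 160, 136, 136, 131, 123, 121]
scene bar_centre [0.4806 0.407  0.0343] 0.63
scene cooling_rest [ 0.4301  0.7289 -0.0016] 0.86
scene cooling_rest [ 0.3208  0.5586 -0.0011] 0.76
scene recess_mouth [0.459  0.0787 0.0519] 0.61
scene punch_centre [ 0.488  -0.421   0.0641] 0.58
top bar_centre [0.4843 0.4024 0.0318] 0.65
top cooling_rest [0.3199 0.5571 0.0015] 0.95
top cooling_rest [0.4307 0.7292 0.002 ] 0.93
top recess_mouth [0.4612 0.0863 0.0496] 0.8
top recess_mouth [ 0.4892 -0.4179  0.0653] 0.17
top punch_centre [ 0.4885 -0.4174  0.0675] 0.57
t 37.7 tcp [0.5164 0.3081 0.1912] F [ 0.2 -0.  -0.6] gap 0.0501
shift [-0.1261  0.0781 -0.0088] tilt [-0.e+00 -1.e-04 -1.e+00]
```

```bash
python3 -c "
from workcell import close_job
print(close_job())"
```

```text
the job is handed in; nothing more can be done
None
```

The job is handed in; the hand-in reported no verdict. By the last camera readings the shuttle is fully out, the punch stands in the tool block with the drift and chisel, and the bar lies flat across both rails of the grey rest. The gripper was open and clear, at about 38 s of the 72 s allowed.

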